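# Line up the wing studs and hold the lamp cover shut

### The arm

A 6-joint arm with a two-finger parallel gripper is mounted at the origin on the work surface. World frame = base frame: x ahead of the robot, y to its left, z up, the work surface at z = 0. Lengths are in m, angles in degrees, forces in N, time in s.
With the tool pointing down it reaches from about 0.4 to 0.825 m from the base axis. Payload 7 kg.
Tool frame: the origin (TCP) lies at the very end of the fingers, on their centre line; the grasp point (between the pads) lies behind it (r.grasp_offset is the z of the grasp point in the tool frame, in m); z points along the fingers, y is the direction in which the jaws open and shut (so a half turn about z gives the same grasp; the last joint's range is limited). The gripper opens to 88 mm and grips with 3 to 60 N. Pads are 19 mm wide; open, the fingers measure 130 mm over their backs; the gripper's body (78 mm by 193 mm) begins 47 mm behind the grasp point.
Start: joints at [-53.68, 20.546, 0.682, 0, -70.136, -16.507], TCP at [0.229, -0.635, 0.227] pointing down, gripper open.
Joint ranges: [-176.03, 176.03], [-82.01, 121.73], [-58.28, 71.71], [-173.87, 95.51], [-174.79, -0.11], [-173.66, 173.66]. Speed limits (degrees/s): [136.94, 136.94, 172.46, 180, 180, 180].

### API

Orientations are given as [roll, pitch, yaw] about the fixed x, y, z axes, in that order (R = Rz(yaw) Ry(pitch) Rx(roll)).
In Python, from plant import r gives the robot as it stands. The module is installed in compiled form; this text tells all that it offers.
- The arm moves only by the tool servo_tool, never from a script. Its argument "targets" is a list of rows, each an object of numbers: "dx", "dy", "dz": the shift along the world's x, y, z in cm; "spin": the turn about the world's z in rad; "grip": the opening in per cent of the stroke, from 0 (shut) to 100 (fully open). A call has exactly 10 rows; each row is the pose to reach, as a shift and turn from the pose commanded when the call began; what a row does not reach only later rows make up. A row lasts 1/12 s, in which the tool goes at most 41.7 mm and 7.16 degrees, less where a joint would pass 70% of its speed; a pose out of reach is approached as far as the arm can. A call with a gripper value outside its range is refused whole. The fingers move at their own pace and stop on an object; "squeeze" is the grip in N (left out, the last holds). Time passes only in rows, so rows that repeat a pose let the fingers close, or fill a call up. It gives the time, the measured TCP pose, the force and the opening at its end, in the units of the state.
- r.get_state(): the state, without advancing time (a new reading comes with each control period).
- r.capture(name): name is "side" or "top"; returns the picture (384x512x3 uint8, blue, green, red); there is no depth.
- r.get_calibration(name): a dict with "K" (3x3 intrinsics, pixels), "k1" (the pictures are not rectified: a ray, as slopes to the right and down, at radius r is drawn at 1 + k1 r^2 times it, then the intrinsics apply), "extrinsics" (4x4, takes a point from camera to world coordinates). Camera axes: x right, y down, z forward; pixel columns grow to the right and rows downward; lengths in m; the calibration is good to about 2 mm. A picture is of the moment at which its call begins. get_calibration takes no time and is no camera call.
- r.close_job(): hands the job in, once; it reports no verdict.
Trained networks look in the newest picture that a camera, given by its name, has taken for a name from the list of things; names that differ only in an ending like _2 or _b are one class to them, and where a whole thing is asked for, a point or a joint stands for the part that bears it (a point fixed in the world has none). Each returns a list of dicts, best first, with "p" (0 to 1); they miss things now and then, are a little off and sometimes report something else, mostly with a low value. They report only what shows in the picture. A call takes as long as a camera call.
- r.cut_out(name, camera): "mask" (384x512 bool, what is visible of it) and "extent" ([left, top, right, bottom] in pixels, round what is visible of it).
The state is a dict: "time_s": time; "joints": joint angles; "qd": joint speeds; "joint_torque": joint torques, N m; "tcp_pos": TCP position; "eef_rot": TCP orientation; "contact_force": force on the tool from outside, world axes, zero at the start; "moment": the same for the moment, N m; "gripper_width": finger opening in m.
Only numpy, scipy, OpenCV 4.12 (cv2) and the standard library are available. Lean on these libraries where they do the work, as an engineer would, in place of code of your own. Each camera call takes 0.05 s, during which the arm holds its last target. There are 200 camera calls.

### The job

The lamp-bay cover on top of the microscope's cold-light source stands proud because the cross blades of its two quarter-turn wing studs lie across the slots below. Turn each wing until it lines up with the black index marks on the cover, then push the cover down until it lies fully home on the case, and finish while still holding it pressed there, both wings lined up and left free for me to lock. Do not knock away the dish, spare lamp, filter ring and screwdriver that lie on and beside the case.

Things in the scene. Friction and masses are not known exactly. Their poses are not given: they have to be found in the camera images.
- light_source: cold-light source for a microscope: off-white metal box on rubber feet, 264 (x) by 240 (y) by 130 mm high, fixed to the bench. Origin at the middle of its underside, z up; its -x side faces roughly to the robot. The lamp-bay cover lies on its top, towards -x; the far part of the top is a flat deck with vent slots
- cover (a joint): opening angle (rad) of the lamp-bay cover, a grey plate 130 (x) by 190 (y) by 4 mm, hinged along its far (+x) edge, 22 mm to +x of the box's middle. 0 = home, flat on the box's top; at the start a springy seal holds it about 0.08 open (free edge 10 mm proud). At press_spot a push rising to 9 N brings it home, then the stop is hard. A blade lying across its slot stops it after about 1.5 mm
- press_spot (a point): where to press: on the upper face of the cover, half-way between the studs, 18 mm from the free edge, 112 mm from the hinge. Clear for 45 mm to both sides. Moves with the cover, whose x axis points to the hinge, y along the hinge, z out of the cover
- stud_left (a joint): angle (rad) of the left (+y) wing stud, counter-clockwise positive from above; 0 = lined up: wing along the box's x, square to the cover's free edge, in line with the black marks on the cover before and behind it. Within about 0.2 of that its blade passes the slot. Turns between stops at -1.75 and 1.75 with slight friction (0.05 N m) and stays where left. Starts 0.5 to 1.4 off
- stud_right (a joint): the same for the right (-y) wing stud
- stud_left_wing (a point): centre of the left stud's wing, on its axis, 23 mm above the cover's upper face. The wing is a steel butterfly 36 mm long (this point's x), 10 mm thick (its y), from 9 to 31 mm above the cover, on a thin neck; grip it across the 10 mm. The axis is square to the cover, 108 mm from the hinge, 22 mm from the free edge, 66 mm to +y of the cover's middle line
- stud_right_wing (a point): centre of the right stud's wing grip, the same, 66 mm to the right (-y) of the cover's middle line
- dish: closed Petri dish, 92 mm across, 16 mm high, lying on the deck behind the cover. Bystander; origin at the middle of its underside
- spare_lamp: spare reflector lamp, 51 mm across, 42 mm high, standing on the bench on the +y side of the box. Bystander; origin under its middle
- screwdriver: screwdriver with a yellow handle, lying on the bench on the -y side of the box. Bystander
- filter_ring: filter glass in an aluminium ring, 42 mm across, 7 mm thick, lying on the bench on the +y side of the box. Bystander; origin under its middle

How it is judged:
By the outcome, as a careful person would: the job done as asked, in the order asked, and still so for the second after the job is handed in, while the arm keeps its last pose, push and grip.
It also fails if it takes over 58 s, if anything falls off the work surface, if the arm or the gripper's body presses on something with over 40 N, if the wrist force passes 120 N, or if a joint passes its speed limit or range.

## Working session

There is one attempt and no reset: what is moved stays moved. The work goes in short steps, Python scripts to look and compute and a tool call to move; the robot and the scene stay as the last step left them, time stands still between calls to the robot, and variables do not carry over. Pictures are saved under pics/ and viewed, about 8 in all and at most 12, crops included, and the job is handed in when it is done.

Besides the shell and the picture viewer there is one more tool, called as a command line: name --argument value ..., lists and objects as JSON in quotes. servo_tool: Moves the arm, as the interface text tells. Its arguments: {"type":"object","properties":{"targets":{"type":"array"},"squeeze":{"type":"number"}},"required":["targets"]}

```bash
mkdir -p pics; cat > h.py <<'E'
import numpy as np, cv2
from plant import r
def ray(cam,uv):
    c=r.get_calibration(cam);K=np.array(c['K']);k1=c['k1'];E=np.array(c['extrinsics'])
    d=np.array([(uv[0]-K[0,2])/K[0,0],(uv[1]-K[1,2])/K[1,1]]);s=d.copy()
    for _ in range(30): s=d/(1+k1*(s@s))
    return E[:3,3],E[:3,:3]@np.array([s[0],s[1],1])
def onz(cam,uv,z):
    o,d=ray(cam,uv);return o+d*(z-o[2])/d[2]
def proj(cam,P):
    c=r.get_calibration(cam);K=np.array(c['K']);E=np.array(c['extrinsics'])
    p=E[:3,:3].T@(np.array(P)-E[:3,3]);s=p[:2]/p[2];s=s*(1+c['k1']*(s@s));return K[:2,:2]@s+K[:2,2]
def tri(uva,uvb):
    A=[];b=[]
    for cam,uv in(('top',uva),('side',uvb)):
        o,d=ray(cam,uv);d=d/np.linalg.norm(d);M=np.eye(3)-np.outer(d,d);A.append(M);b.append(M@o)
    return np.linalg.lstsq(np.vstack(A),np.hstack(b),rcond=None)[0]
E
python3 - <<'E'
from h import *
np.set_printoptions(precision=4,suppress=True)
for c in('top','side'):
    im=r.capture(c);cv2.imwrite(f'pics/{c}0.png',cv2.resize(im,(800,600),interpolation=cv2.INTER_CUBIC))
    E=np.array(r.get_calibration(c)['extrinsics']);print(c,E[:3,3],E[:3,2])
    for n in('light_source','cover','stud_left','stud_right','dish'):
        for d in r.cut_out(n,c)[:2]:
            ys,xs=np.nonzero(d['mask']);print(n,round(d['p'],2),d['extent'],len(xs),xs.mean().round(1),ys.mean().round(1),cv2.minAreaRect(np.c_[xs,ys].astype(np.float32)))
print(r.get_state(),r.grasp_offset)
E
```

```text
top [0.5112 0.049  1.0545] [ 0.1427  0.0013 -0.9898]
light_source 0.83 [188.2, 147.8, 294.7, 261.8] 8672 242.8 208.1 ((241.78915405273438, 205.73873901367188), (94.10372924804688, 108.08818817138672), 10.491477012634277)
cover 0.67 [199.9, 189.6, 281.8, 249.4] 3760 239.8 218.8 ((239.43649291992188, 218.86834716796875), (75.57459259033203, 51.71966552734375), 9.7824068069458)
stud_left 0.65 [202.6, 223.4, 219.5, 234.2] 91 210.4 229.1 ((210.5, 229.0), (10.0, 11.0), 90.0)
dish 0.73 [174.8, 211.5, 188.6, 226.6] 154 180.6 220.2 ((180.5, 220.5), (13.0, 13.0), 90.0)
dish 0.61 [221.2, 155.9, 251.6, 189.9] 946 237.7 170.7 ((237.75003051757812, 170.75001525878906), (33.23401641845703, 33.941123962402344), 45.0)
side [0.5622 0.6803 0.8189] [ 0.0928 -0.661  -0.7446]
light_source 0.79 [191.0, 146.9, 338.5, 285.5] 13732 270.4 216.6 ((265.2977294921875, 212.87640380859375), (141.7364501953125, 121.79891204833984), 12.994616508483887)
cover 0.89 [247.0, 158.7, 322.9, 237.1] 4320 287.4 199.6 ((285.84552001953125, 196.5028076171875), (66.18365478515625, 77.9512939453125), 12.994616508483887)
stud_left 0.74 [292.0, 213.2, 309.0, 227.7] 199 300.8 219.3 ((300.5, 219.0), (16.0, 15.0), 90.0)
stud_right 0.46 [308.0, 166.6, 319.2, 181.0] 87 313.2 172.3 ((313.5, 171.5), (15.0, 7.0), 90.0)
dish 0.91 [206.8, 177.4, 251.1, 219.7] 1297 228.6 194.9 ((228.5, 195.5), (37.0, 43.0), 90.0)
{'time_s': 0.6, 'joints': array([-53.6791,  20.5433,   0.6818,  -0.001 , -70.1357, -16.5078]), 'qd': array([-0.0424,  0.0482, -0.1072, -0.0114,  0.0547, -0.018 ]), 'joint_torque': array([  0.0009, -58.1988,  29.3184,   6.9997,   0.0124,  -0.    ]), 'tcp_pos': array([ 0.2288, -0.635 ,  0.2266]), 'eef_rot': array([-179.9976,    0.0017, -160.1872]), 'contact_force': array([-0.4563, -0.5836, -0.164 ]), 'moment': array([ 0.0387,  0.0137, -0.0154]), 'gripper_width': 0.0876416192450349} -0.0188
```

View pics/top0.png

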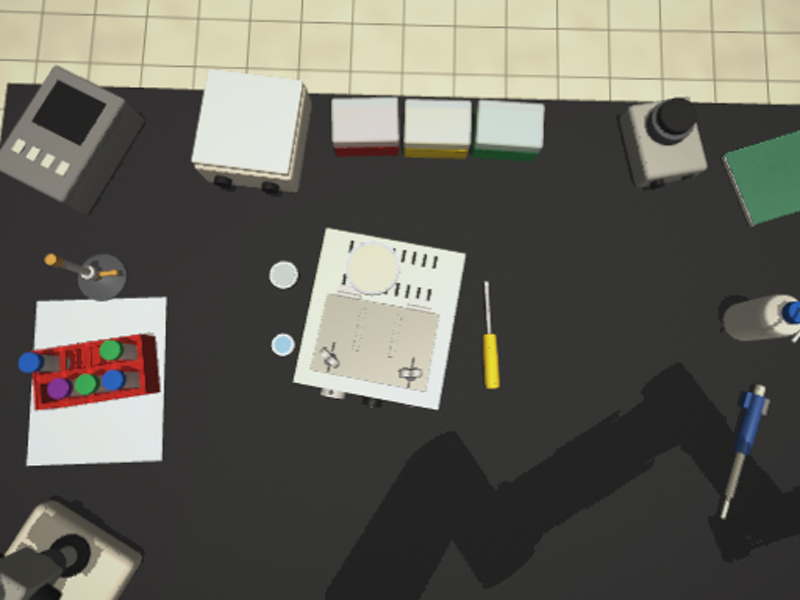

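View pics/side0.png

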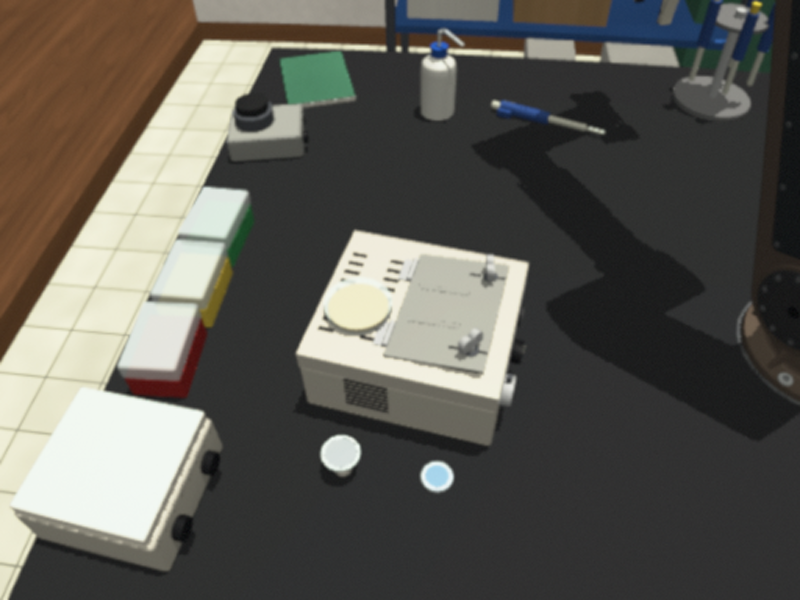

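The top view shows the box with its corners at about (327,229), (466,254), (438,410) and (293,382), in the 800x600 picture. The left wing is at (329,356) and points diagonally; the right wing is at (410,373) and lies roughly across. The dish is behind the cover. The side view agrees.

```bash
cat > fit.py <<'E'
from h import *
from scipy.optimize import least_squares
np.set_printoptions(precision=4,suppress=True)
loc=np.array([[.132,.12],[.132,-.12],[-.132,-.12],[-.132,.12]])
obs={'top':np.array([[327,229],[466,254],[438,410],[293,382]])/1.5625,'side':np.array([[300,355],[354,232],[528,263],[497,399]])/1.5625}
def W(p,l): 
    c,s=np.cos(p[2]),np.sin(p[2]);l=np.asarray(l);return np.array([p[0]+c*l[0]-s*l[1],p[1]+s*l[0]+c*l[1],l[2]])
if __name__=='__main__':
    for cams in(['top'],['side'],['top','side']):
        f=lambda p:np.concatenate([proj(c,W(p,[*l,.13]))-o for c in cams for l,o in zip(loc,obs[c])])
        s=least_squares(f,[.6,.05,-.2]);print(cams,s.x,s.fun)
    p=s.x;np.save('box.npy',p)
    def cv(x,y,z,a=.08): # cover pt: distance x from hinge toward free edge
        return [.022-x*np.cos(a)+z*np.sin(a),y,.13+x*np.sin(a)+z*np.cos(a)]
    rows=[]
    for c in('top','side'):
        im=r.capture(c);t=[]
        for y in(.066,-.066):
            uv=proj(c,W(p,cv(.108,y,.027)));print(c,y,W(p,cv(.108,y,.027)),uv)
            k=10;x0,y0=(uv-20).astype(int);cr=cv2.resize(im[y0:y0+40,x0:x0+40],None,fx=k,fy=k,interpolation=cv2.INTER_CUBIC)[:300*2]
            d=lambda q:tuple(int(v) for v in((proj(c,W(p,q))-[x0,y0]+.5)*k))
            cv2.circle(cr,d(cv(.108,y,.027)),4,(0,0,255),-1)
            for dx in(-.018,.018): cv2.circle(cr,d(cv(.108+dx,y,.031)),3,(0,255,0),-1)
            t.append(cr[50:350])
        rows.append(np.hstack(t))
    cv2.imwrite('pics/w1.png',np.vstack(rows))
E
python3 fit.py
```

```text
['top'] [ 0.6158  0.0858 -0.1622] [-0.093  -0.5007 -0.1339  0.114  -0.0583  0.1716  0.2777  0.1905]
['side'] [ 0.614   0.0881 -0.1556] [-2.3503 -0.3636  0.1306 -0.568   0.2825 -0.2116  1.8555  0.3331]
['top', 'side'] [ 0.6148  0.0869 -0.1585] [-0.7285  0.0014 -0.6979  0.3033 -0.2716  0.4492 -0.0191  0.8071 -2.6631
 -1.0562  0.1052 -1.0133  0.086  -0.4646  1.2675 -0.1048]
top 0.066 [0.5427 0.1652 0.1655] [210.3098 229.8647]
top -0.066 [0.5219 0.0349 0.1655] [262.8257 239.7634]
side 0.066 [0.5427 0.1652 0.1655] [301.2517 216.757 ]
side -0.066 [0.5219 0.0349 0.1655] [313.7622 169.4401]
```

View pics/w1.png

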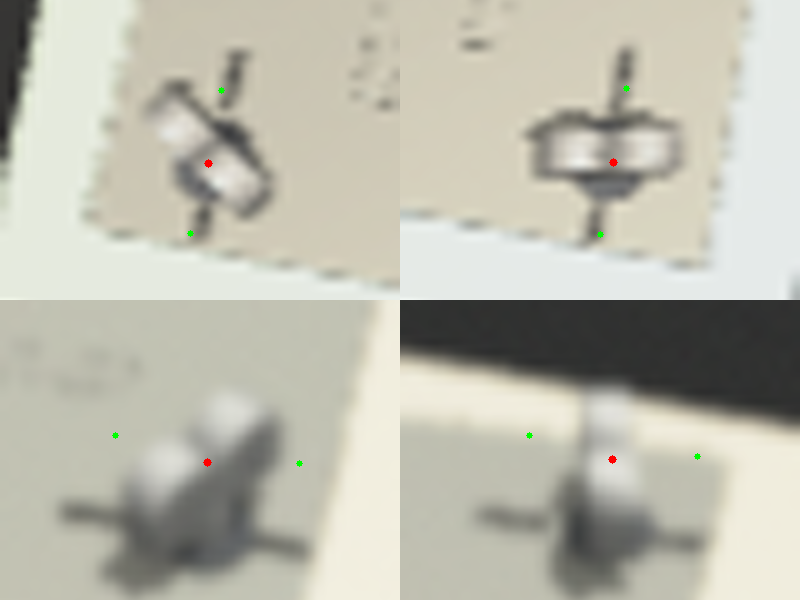

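The wing crops show the left wing pointing up-left, about +0.89 rad off its marks. The right wing lies along y, about -1.4 rad off. The wing centres sit about 1.5–3 mm to +x of the projected prediction. Moving over the left wing now.

servo_tool --targets '[{"dx": 25,"dy": 30,"dz": 4,"spin": 0.384,"grip": 45},{"dx": 25,"dy": 30,"dz": 4,"spin": 0.384,"grip": 45},{"dx": 25,"dy": 30,"dz": 4,"spin": 0.384,"grip": 45},{"dx": 25,"dy": 30,"dz": 4,"spin": 0.384,"grip": 45},{"dx": 25,"dy": 30,"dz": 4,"spin": 0.384,"grip": 45},{"dx": 25,"dy": 30,"dz": 4,"spin": 0.384,"grip": 45},{"dx": 25,"dy": 30,"dz": 4,"spin": 0.384,"grip": 45},{"dx": 25,"dy": 30,"dz": 4,"spin": 0.384,"grip": 45},{"dx": 25,"dy": 30,"dz": 4,"spin": 0.384,"grip": 45},{"dx": 25,"dy": 30,"dz": 4,"spin": 0.384,"grip": 45}]' --squeeze 15

```text
time_s: 1.53
tcp_pos: [0.4815, -0.3319, 0.2675]
eef_rot: [-179.9, 0.1, -138.0]
contact_force: [0.5, -0.5, -0.3]
gripper_width: 0.0397
```

servo_tool --targets '[{"dx": 6.5,"dy": 50,"dz": -1,"spin": 0,"grip": 45},{"dx": 6.5,"dy": 50,"dz": -1,"spin": 0,"grip": 45},{"dx": 6.5,"dy": 50,"dz": -1,"spin": 0,"grip": 45},{"dx": 6.5,"dy": 50,"dz": -1,"spin": 0,"grip": 45},{"dx": 6.5,"dy": 50,"dz": -1,"spin": 0,"grip": 45},{"dx": 6.5,"dy": 50,"dz": -1,"spin": 0,"grip": 45},{"dx": 6.5,"dy": 50,"dz": -1,"spin": 0,"grip": 45},{"dx": 6.5,"dy": 50,"dz": -1,"spin": 0,"grip": 45},{"dx": 6.5,"dy": 50,"dz": -1,"spin": 0,"grip": 45},{"dx": 6.5,"dy": 50,"dz": -1,"spin": 0,"grip": 45}]'

```text
time_s: 2.37
tcp_pos: [0.5323, 0.0802, 0.2588]
eef_rot: [-180.0, 0.1, -138.2]
contact_force: [1.2, -0.5, 0.8]
gripper_width: 0.0396
```

servo_tool --targets '[{"dx": 1.0,"dy": 8.0,"dz": -4,"spin": 0,"grip": 45},{"dx": 1.0,"dy": 8.0,"dz": -4,"spin": 0,"grip": 45},{"dx": 1.0,"dy": 8.0,"dz": -4,"spin": 0,"grip": 45},{"dx": 1.0,"dy": 8.0,"dz": -4,"spin": 0,"grip": 45},{"dx": 1.0,"dy": 8.0,"dz": -4,"spin": 0,"grip": 45},{"dx": 1.0,"dy": 8.0,"dz": -4,"spin": 0,"grip": 45},{"dx": 1.0,"dy": 8.0,"dz": -4,"spin": 0,"grip": 45},{"dx": 1.0,"dy": 8.0,"dz": -4,"spin": 0,"grip": 45},{"dx": 1.0,"dy": 8.0,"dz": -4,"spin": 0,"grip": 45},{"dx": 1.0,"dy": 8.0,"dz": -4,"spin": 0,"grip": 45}]'

```text
time_s: 3.2
tcp_pos: [0.5426, 0.1574, 0.2188]
eef_rot: [-180.0, 0.0, -138.2]
contact_force: [-0.9, -0.4, -0.4]
gripper_width: 0.0391
```

```bash
python3 - <<'E'
from h import *
print(r.get_state()['joints'].round(1),r.get_state()['tcp_pos'])
c=[]
for n,(x,y) in(('top',(170,190)),('side',(240,130))):
    im=r.capture(n);c.append(cv2.resize(im[y:y+110,x:x+110],(400,400),interpolation=cv2.INTER_CUBIC))
cv2.imwrite('pics/a2.png',np.hstack(c))
E
```

```text
[ 36.   10.5 -14.1  -0.  -65.3 -84.3] [0.54259459 0.1574402  0.21879122]
```

View pics/a2.png

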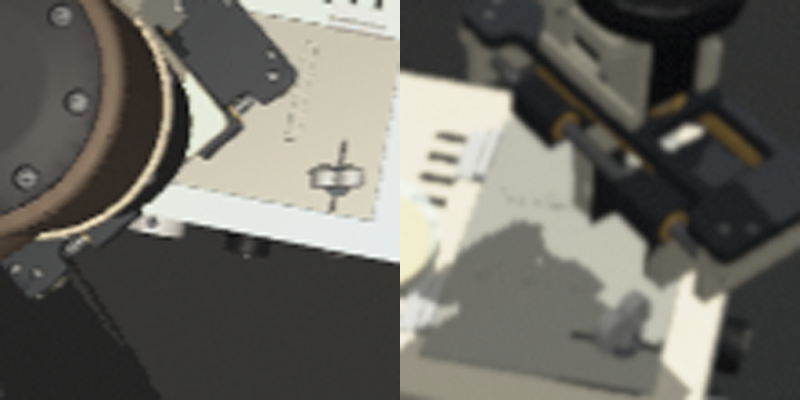

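The picture shows the hand over the left wing, with the wing still untouched (side crop, about (625,320)). The jaws sit across the wing's direction. Lowering now.

servo_tool --targets '[{"dx": 0.2,"dy": 0.7,"dz": 0,"spin": 0,"grip": 45},{"dx": 0.2,"dy": 0.7,"dz": -1,"spin": 0,"grip": 45},{"dx": 0.2,"dy": 0.7,"dz": -2,"spin": 0,"grip": 45},{"dx": 0.2,"dy": 0.7,"dz": -3,"spin": 0,"grip": 45},{"dx": 0.2,"dy": 0.7,"dz": -4,"spin": 0,"grip": 45},{"dx": 0.2,"dy": 0.7,"dz": -5,"spin": 0,"grip": 45},{"dx": 0.2,"dy": 0.7,"dz": -5.8,"spin": 0,"grip": 45},{"dx": 0.2,"dy": 0.7,"dz": -6.4,"spin": 0,"grip": 45},{"dx": 0.2,"dy": 0.7,"dz": -6.7,"spin": 0,"grip": 45},{"dx": 0.2,"dy": 0.7,"dz": -6.7,"spin": 0,"grip": 45}]'

```text
time_s: 4.13
tcp_pos: [0.5442, 0.1649, 0.1505]
eef_rot: [180.0, -0.1, -138.2]
contact_force: [-0.1, -0.5, -0.2]
gripper_width: 0.0393
```

servo_tool --targets '[{"dx": 0,"dy": 0,"dz": 0,"spin": 0,"grip": 35},{"dx": 0,"dy": 0,"dz": 0,"spin": 0,"grip": 25},{"dx": 0,"dy": 0,"dz": 0,"spin": 0,"grip": 20},{"dx": 0,"dy": 0,"dz": 0,"spin": 0,"grip": 16},{"dx": 0,"dy": 0,"dz": 0,"spin": 0,"grip": 13},{"dx": 0,"dy": 0,"dz": 0,"spin": 0,"grip": 10},{"dx": 0,"dy": 0,"dz": 0,"spin": 0,"grip": 8},{"dx": 0,"dy": 0,"dz": 0,"spin": 0,"grip": 8},{"dx": 0,"dy": 0,"dz": 0,"spin": 0,"grip": 8},{"dx": 0,"dy": 0,"dz": 0,"spin": 0,"grip": 8}]'

```text
time_s: 4.97
tcp_pos: [0.5444, 0.1657, 0.1513]
eef_rot: [180.0, 0.0, -138.2]
contact_force: [-2.9, 4.1, 0.2]
gripper_width: 0.0107
```

servo_tool --targets '[{"dx": -0.05,"dy": 0.06,"dz": 0,"spin": -0.1,"grip": 8},{"dx": -0.05,"dy": 0.06,"dz": 0,"spin": -0.2,"grip": 8},{"dx": -0.05,"dy": 0.06,"dz": 0,"spin": -0.3,"grip": 8},{"dx": -0.05,"dy": 0.06,"dz": 0,"spin": -0.4,"grip": 8},{"dx": -0.05,"dy": 0.06,"dz": 0,"spin": -0.5,"grip": 8},{"dx": -0.05,"dy": 0.06,"dz": 0,"spin": -0.6,"grip": 8},{"dx": -0.05,"dy": 0.06,"dz": 0,"spin": -0.7,"grip": 8},{"dx": -0.05,"dy": 0.06,"dz": 0,"spin": -0.8,"grip": 8},{"dx": -0.05,"dy": 0.06,"dz": 0,"spin": -0.89,"grip": 8},{"dx": -0.05,"dy": 0.06,"dz": 0,"spin": -0.89,"grip": 8}]'

```text
time_s: 5.8
tcp_pos: [0.5444, 0.1649, 0.1513]
eef_rot: [-179.9, 0.0, 170.6]
contact_force: [3.8, -2.3, -2.3]
gripper_width: 0.01
```

servo_tool --targets '[{"dx": 0,"dy": 0,"dz": 0,"spin": 0,"grip": 8},{"dx": 0,"dy": 0,"dz": 0,"spin": 0,"grip": 8},{"dx": 0,"dy": 0,"dz": 0,"spin": 0,"grip": 20},{"dx": 0,"dy": 0,"dz": 0,"spin": 0,"grip": 45},{"dx": 0,"dy": 0,"dz": 0,"spin": 0,"grip": 45},{"dx": 0,"dy": 0,"dz": 0,"spin": 0,"grip": 45},{"dx": 0,"dy": 0,"dz": 2,"spin": 0,"grip": 45},{"dx": 0,"dy": 0,"dz": 5,"spin": 0,"grip": 45},{"dx": 0,"dy": 0,"dz": 7,"spin": 0,"grip": 45},{"dx": 0,"dy": 0,"dz": 7,"spin": 0,"grip": 45}]'

```text
time_s: 6.63
tcp_pos: [0.5461, 0.1667, 0.2262]
eef_rot: [179.8, 0.3, 170.9]
contact_force: [0.2, 0.3, 0.2]
gripper_width: 0.0392
```

servo_tool --targets '[{"dx": -2.1,"dy": -13.1,"dz": 0,"spin": 1.74,"grip": 45},{"dx": -2.1,"dy": -13.1,"dz": 0,"spin": 1.74,"grip": 45},{"dx": -2.1,"dy": -13.1,"dz": 0,"spin": 1.74,"grip": 45},{"dx": -2.1,"dy": -13.1,"dz": 0,"spin": 1.74,"grip": 45},{"dx": -2.1,"dy": -13.1,"dz": 0,"spin": 1.74,"grip": 45},{"dx": -2.1,"dy": -13.1,"dz": 0,"spin": 1.74,"grip": 45},{"dx": -2.1,"dy": -13.1,"dz": 0,"spin": 1.74,"grip": 45},{"dx": -2.1,"dy": -13.1,"dz": 0,"spin": 1.74,"grip": 45},{"dx": -2.1,"dy": -13.1,"dz": 0,"spin": 1.74,"grip": 45},{"dx": -2.1,"dy": -13.1,"dz": 0,"spin": 1.74,"grip": 45}]'

```text
time_s: 7.47
tcp_pos: [0.5227, 0.0347, 0.221]
eef_rot: [180.0, -0.0, -117.6]
contact_force: [-0.5, 0.1, -0.5]
gripper_width: 0.0394
```

servo_tool --targets '[{"dx": 0,"dy": 0,"dz": 0,"spin": 0.49,"grip": 45},{"dx": 0,"dy": 0,"dz": 0,"spin": 0.49,"grip": 45},{"dx": 0,"dy": 0,"dz": 0,"spin": 0.49,"grip": 45},{"dx": 0,"dy": 0,"dz": 0,"spin": 0.49,"grip": 45},{"dx": 0,"dy": 0,"dz": 0,"spin": 0.49,"grip": 45},{"dx": 0,"dy": 0,"dz": 0,"spin": 0.49,"grip": 45},{"dx": 0,"dy": 0,"dz": 0,"spin": 0.49,"grip": 45},{"dx": 0,"dy": 0,"dz": 0,"spin": 0.49,"grip": 45},{"dx": 0,"dy": 0,"dz": 0,"spin": 0.49,"grip": 45},{"dx": 0,"dy": 0,"dz": 0,"spin": 0.49,"grip": 45}]'

```text
time_s: 8.3
tcp_pos: [0.523, 0.0347, 0.2213]
eef_rot: [180.0, -0.0, -90.0]
contact_force: [0.1, 0.0, 0.1]
gripper_width: 0.0393
```

```bash
python3 - <<'E'
from h import *
s=r.get_state();print(s['joints'].round(1),s['tcp_pos'],s['eef_rot'])
c=[]
for n,(x,y) in(('top',(170,190)),('side',(240,130))):
    im=r.capture(n);c.append(cv2.resize(im[y:y+110,x:x+110],(400,400),interpolation=cv2.INTER_CUBIC))
cv2.imwrite('pics/a3.png',np.hstack(c))
E
```

```text
[ 25.3   6.5 -18.7  -0.  -64.8 -25.3] [0.52295013 0.03468562 0.22127843] [ 1.79997866e+02 -1.77770085e-04 -9.00105979e+01]
```

View pics/a3.png

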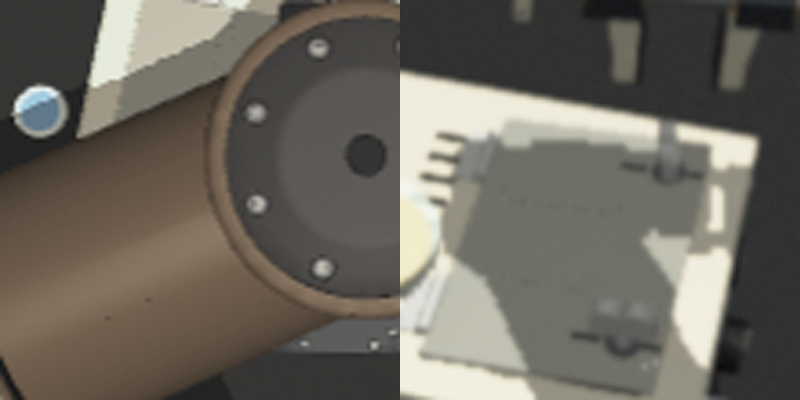

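In the side crop the left wing at (620,320) now lies along its marks. The right wing at (668,155) is still crosswise, below the open jaws. Lowering, gripping and turning it.

servo_tool --targets '[{"dx": 0,"dy": 0,"dz": -1,"spin": 0,"grip": 45},{"dx": 0,"dy": 0,"dz": -2,"spin": 0,"grip": 45},{"dx": 0,"dy": 0,"dz": -3,"spin": 0,"grip": 45},{"dx": 0,"dy": 0,"dz": -4,"spin": 0,"grip": 45},{"dx": 0,"dy": 0,"dz": -5,"spin": 0,"grip": 45},{"dx": 0,"dy": 0,"dz": -5.8,"spin": 0,"grip": 45},{"dx": 0,"dy": 0,"dz": -6.4,"spin": 0,"grip": 45},{"dx": 0,"dy": 0,"dz": -7,"spin": 0,"grip": 45},{"dx": 0,"dy": 0,"dz": -7,"spin": 0,"grip": 45},{"dx": 0,"dy": 0,"dz": -7,"spin": 0,"grip": 35}]'

```text
time_s: 9.23
tcp_pos: [0.523, 0.0346, 0.1511]
eef_rot: [180.0, -0.0, -89.9]
contact_force: [0.1, -0.2, 0.3]
gripper_width: 0.0369
```

servo_tool --targets '[{"dx": 0,"dy": 0,"dz": 0,"spin": 0,"grip": 25},{"dx": 0,"dy": 0,"dz": 0,"spin": 0,"grip": 20},{"dx": 0,"dy": 0,"dz": 0,"spin": 0,"grip": 16},{"dx": 0,"dy": 0,"dz": 0,"spin": 0,"grip": 13},{"dx": 0,"dy": 0,"dz": 0,"spin": 0,"grip": 10},{"dx": 0,"dy": 0,"dz": 0,"spin": 0,"grip": 8},{"dx": 0,"dy": 0,"dz": 0,"spin": 0,"grip": 8},{"dx": 0,"dy": 0,"dz": 0,"spin": 0,"grip": 8},{"dx": 0,"dy": 0,"dz": 0,"spin": 0,"grip": 8},{"dx": 0,"dy": 0,"dz": 0,"spin": 0,"grip": 8}]'

```text
time_s: 10.07
tcp_pos: [0.5224, 0.0347, 0.1511]
eef_rot: [179.9, 0.0, -90.0]
contact_force: [-4.1, 2.5, 0.3]
gripper_width: 0.0108
```

servo_tool --targets '[{"dx": -0.05,"dy": 0,"dz": 0,"spin": 0.12,"grip": 8},{"dx": -0.05,"dy": 0,"dz": 0,"spin": 0.24,"grip": 8},{"dx": -0.05,"dy": 0,"dz": 0,"spin": 0.36,"grip": 8},{"dx": -0.05,"dy": 0,"dz": 0,"spin": 0.48,"grip": 8},{"dx": -0.05,"dy": 0,"dz": 0,"spin": 0.6,"grip": 8},{"dx": -0.05,"dy": 0,"dz": 0,"spin": 0.72,"grip": 8},{"dx": -0.05,"dy": 0,"dz": 0,"spin": 0.84,"grip": 8},{"dx": -0.05,"dy": 0,"dz": 0,"spin": 0.96,"grip": 8},{"dx": -0.05,"dy": 0,"dz": 0,"spin": 1.08,"grip": 8},{"dx": -0.05,"dy": 0,"dz": 0,"spin": 1.2,"grip": 8}]'

```text
time_s: 10.9
tcp_pos: [0.5226, 0.0346, 0.1513]
eef_rot: [180.0, -0.0, -20.9]
contact_force: [-1.3, 1.2, -0.1]
gripper_width: 0.0101
```

servo_tool --targets '[{"dx": 0,"dy": 0,"dz": 0,"spin": 0.11,"grip": 8},{"dx": 0,"dy": 0,"dz": 0,"spin": 0.21,"grip": 8},{"dx": 0,"dy": 0,"dz": 0,"spin": 0.21,"grip": 8},{"dx": 0,"dy": 0,"dz": 0,"spin": 0.21,"grip": 8},{"dx": 0,"dy": 0,"dz": 0,"spin": 0.21,"grip": 20},{"dx": 0,"dy": 0,"dz": 0,"spin": 0.21,"grip": 45},{"dx": 0,"dy": 0,"dz": 0,"spin": 0.21,"grip": 45},{"dx": 0,"dy": 0,"dz": 0,"spin": 0.21,"grip": 45},{"dx": 0,"dy": 0,"dz": 2,"spin": 0.21,"grip": 45},{"dx": 0,"dy": 0,"dz": 5,"spin": 0.21,"grip": 45}]'

```text
time_s: 11.73
tcp_pos: [0.5208, 0.0341, 0.1993]
eef_rot: [179.8, 0.3, -9.2]
contact_force: [0.8, -0.0, 0.5]
gripper_width: 0.0386
```

servo_tool --targets '[{"dx": 0,"dy": 0,"dz": 3,"spin": 0,"grip": 45},{"dx": 0.5,"dy": 3,"dz": 3,"spin": 0,"grip": 0},{"dx": 0.5,"dy": 6.6,"dz": 3,"spin": 0,"grip": 0},{"dx": 0.5,"dy": 6.6,"dz": 3,"spin": 0,"grip": 0},{"dx": 0.5,"dy": 6.6,"dz": 3,"spin": 0,"grip": 0},{"dx": 0.5,"dy": 6.6,"dz": 3,"spin": 0,"grip": 0},{"dx": 0.5,"dy": 6.6,"dz": 3,"spin": 0,"grip": 0},{"dx": 0.5,"dy": 6.6,"dz": 3,"spin": 0,"grip": 0},{"dx": 0.5,"dy": 6.6,"dz": 3,"spin": 0,"grip": 0},{"dx": 0.5,"dy": 6.6,"dz": 3,"spin": 0,"grip": 0}]'

```text
time_s: 12.57
tcp_pos: [0.5275, 0.1001, 0.2313]
eef_rot: [180.0, 0.0, -9.2]
contact_force: [-0.4, 0.3, -1.1]
gripper_width: 0.0003
```

```bash
python3 - <<'E'
from h import *
s=r.get_state();print(s['tcp_pos'],s['eef_rot'],s['gripper_width'])
im=r.capture('side');cv2.imwrite('pics/a4.png',cv2.resize(im[145:245,235:345],(770,700),interpolation=cv2.INTER_CUBIC)[:600])
E
```

```text
[0.5274702  0.10010317 0.23129745] [ 1.79996772e+02  1.24396648e-03 -9.21565670e+00] 0.0002868476776602914
```

View pics/a4.png

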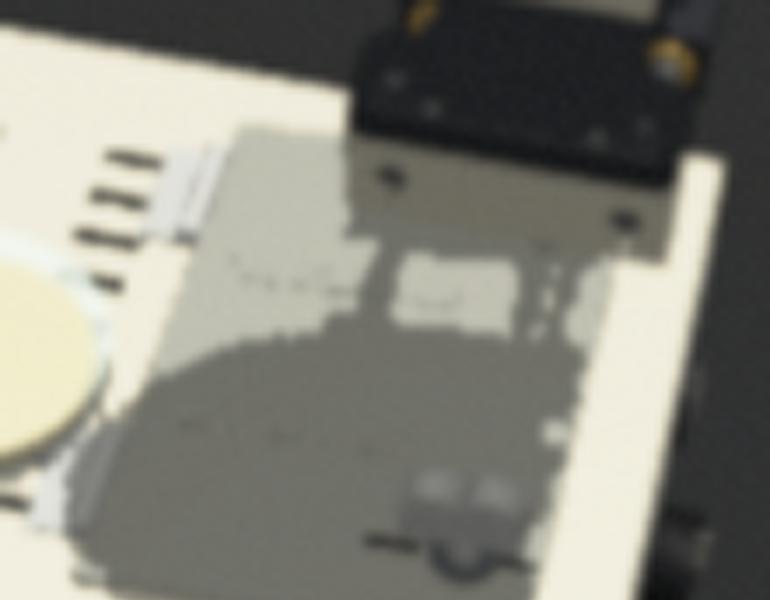

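The left wing is in line with its marks at (385,540) and (515,560). The right one is hidden behind the hand, but its turn ended at -9.2° with a firm 10 mm grip. Lowering and pressing gently now.

servo_tool --targets '[{"dx": 0,"dy": 0.05,"dz": -2,"spin": 0,"grip": 0},{"dx": 0,"dy": 0.05,"dz": -4,"spin": 0,"grip": 0},{"dx": 0,"dy": 0.05,"dz": -6,"spin": 0,"grip": 0},{"dx": 0,"dy": 0.05,"dz": -7.5,"spin": 0,"grip": 0},{"dx": 0,"dy": 0.05,"dz": -8.2,"spin": 0,"grip": 0},{"dx": 0,"dy": 0.05,"dz": -8.5,"spin": 0,"grip": 0},{"dx": 0,"dy": 0.05,"dz": -8.8,"spin": 0,"grip": 0},{"dx": 0,"dy": 0.05,"dz": -9.0,"spin": 0,"grip": 0},{"dx": 0,"dy": 0.05,"dz": -9.1,"spin": 0,"grip": 0},{"dx": 0,"dy": 0.05,"dz": -9.1,"spin": 0,"grip": 0}]'

```text
time_s: 13.45
tcp_pos: [0.5277, 0.1012, 0.141]
eef_rot: [-180.0, -0.0, -9.2]
contact_force: [-1.5, -1.4, 2.3]
gripper_width: 0.0005
```

servo_tool --targets '[{"dx": 0,"dy": 0,"dz": -0.05,"spin": 0,"grip": 0},{"dx": 0,"dy": 0,"dz": -0.1,"spin": 0,"grip": 0},{"dx": 0,"dy": 0,"dz": -0.15,"spin": 0,"grip": 0},{"dx": 0,"dy": 0,"dz": -0.2,"spin": 0,"grip": 0},{"dx": 0,"dy": 0,"dz": -0.25,"spin": 0,"grip": 0},{"dx": 0,"dy": 0,"dz": -0.3,"spin": 0,"grip": 0},{"dx": 0,"dy": 0,"dz": -0.35,"spin": 0,"grip": 0},{"dx": 0,"dy": 0,"dz": -0.4,"spin": 0,"grip": 0},{"dx": 0,"dy": 0,"dz": -0.4,"spin": 0,"grip": 0},{"dx": 0,"dy": 0,"dz": -0.4,"spin": 0,"grip": 0}]'

```text
time_s: 14.28
tcp_pos: [0.5274, 0.1012, 0.1366]
eef_rot: [-180.0, -0.0, -9.2]
contact_force: [-3.4, -0.3, 7.0]
gripper_width: 0.0008
```

servo_tool --targets '[{"dx": 0,"dy": 0,"dz": -0.05,"spin": 0,"grip": 0},{"dx": 0,"dy": 0,"dz": -0.1,"spin": 0,"grip": 0},{"dx": 0,"dy": 0,"dz": -0.15,"spin": 0,"grip": 0},{"dx": 0,"dy": 0,"dz": -0.2,"spin": 0,"grip": 0},{"dx": 0,"dy": 0,"dz": -0.25,"spin": 0,"grip": 0},{"dx": 0,"dy": 0,"dz": -0.28,"spin": 0,"grip": 0},{"dx": 0,"dy": 0,"dz": -0.28,"spin": 0,"grip": 0},{"dx": 0,"dy": 0,"dz": -0.28,"spin": 0,"grip": 0},{"dx": 0,"dy": 0,"dz": -0.28,"spin": 0,"grip": 0},{"dx": 0,"dy": 0,"dz": -0.28,"spin": 0,"grip": 0}]'

```text
time_s: 15.12
tcp_pos: [0.5273, 0.1013, 0.1343]
eef_rot: [-180.0, -0.0, -9.2]
contact_force: [-5.8, 1.1, 10.1]
gripper_width: 0.0007
```

servo_tool --targets '[{"dx": 0,"dy": 0,"dz": -0.03,"spin": 0,"grip": 0},{"dx": 0,"dy": 0,"dz": -0.06,"spin": 0,"grip": 0},{"dx": 0,"dy": 0,"dz": -0.08,"spin": 0,"grip": 0},{"dx": 0,"dy": 0,"dz": -0.08,"spin": 0,"grip": 0},{"dx": 0,"dy": 0,"dz": -0.08,"spin": 0,"grip": 0},{"dx": 0,"dy": 0,"dz": -0.08,"spin": 0,"grip": 0},{"dx": 0,"dy": 0,"dz": -0.08,"spin": 0,"grip": 0},{"dx": 0,"dy": 0,"dz": -0.08,"spin": 0,"grip": 0},{"dx": 0,"dy": 0,"dz": -0.08,"spin": 0,"grip": 0},{"dx": 0,"dy": 0,"dz": -0.08,"spin": 0,"grip": 0}]'

```text
time_s: 15.95
tcp_pos: [0.5273, 0.1012, 0.1342]
eef_rot: [-180.0, -0.0, -9.1]
contact_force: [-9.2, 0.2, 17.3]
gripper_width: 0.0003
```

```bash
python3 - <<'E'
from h import *
c=[]
im=r.capture('side');c.append(cv2.resize(im[140:250,190:340],(800,587),interpolation=cv2.INTER_CUBIC))
cv2.imwrite('pics/a5.png',c[0])
for n in('stud_left','stud_right','dish','spare_lamp','filter_ring','screwdriver'):
    for d in r.cut_out(n,'side')[:1]: print(n,d['p'],d['extent'])
s=r.get_state();print(s['time_s'],s['contact_force'],s['tcp_pos'])
E
```

```text
stud_left 0.79 [292.6, 216.7, 313.7, 229.5]
stud_right 0.2 [247.2, 163.0, 314.7, 240.1]
dish 0.66 [209.1, 174.5, 251.6, 215.4]
spare_lamp 0.93 [202.7, 284.4, 230.4, 303.5]
filter_ring 0.69 [266.4, 297.8, 290.4, 315.4]
16.3 [-9.37793954  0.58450482 17.51365417] [0.52734797 0.10123736 0.13419407]
```

View pics/a5.png

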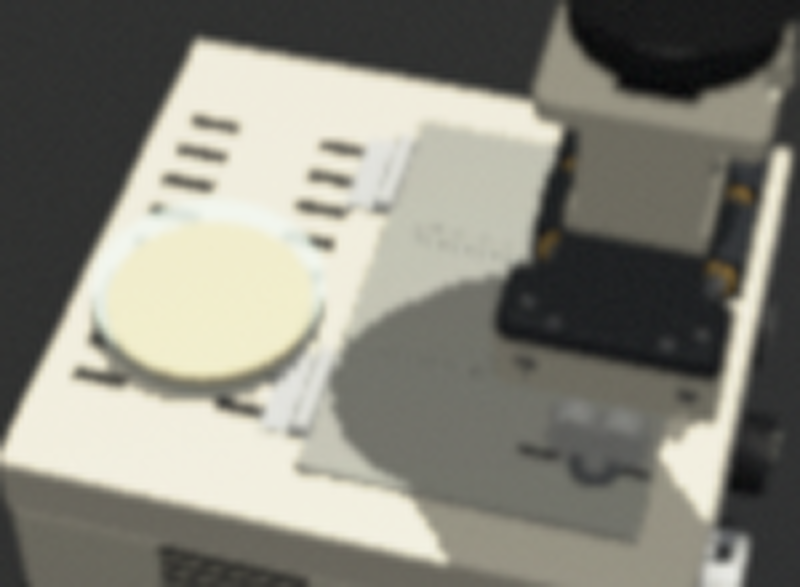

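The cover lies flush on the case. The left wing at (600,425) is in line with its marks and nothing touches it, and the dish is in place. Handing in.

```bash
python3 -c "
from h import *
r.close_job();s=r.get_state();print(s['time_s'],s['contact_force'],s['tcp_pos'])"
```

```text
the job is handed in; nothing more can be done
the job is handed in; nothing more can be done
```

I turned both wings into line with their marks and let go of them. Then I pushed the cover home at the press spot with shut fingers and handed the job in while still pressing, at about 16 s of the 58 s allowed.

- **Cover:** it went down smoothly until the fingers stopped hard at z = 0.134 m, the expected height for fully home. One more push raised the force from 10 to 17.5 N with only 0.1 mm of movement. There was also about 9 N of sideways force at the fingers, well within limits.
- **Left wing:** the last side picture shows it in line with its marks and clear of the gripper.
- **Right wing:** the hand hid it in the last pictures, so I could not see its final position. Its turn ended at -9.2°, within about 0.2° of the measured box angle, with the wing held at its 10 mm thickness. The cover also passed both slots.
- **Bystanders:** the dish showed undisturbed in the last picture, and the networks still found the spare lamp and filter ring in it, beside the case. They returned nothing for the screwdriver, on the side hidden by the box, so I did not check it; the gripper never went down near it.

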